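Make up two optics mounting kits

ROBOT

A 6-joint arm with a two-finger parallel gripper is mounted at the origin on the work surface. World frame = base frame: x ahead of the robot, y to its left, z up, the work surface at z = 0. Lengths are in m, angles in rad, forces in N, time in s.
With the tool pointing down it reaches from about 0.325 to 0.775 m from the base axis. Payload 5.5 kg.
Tool frame: the origin (TCP) lies midway between the tips of the shut fingers; the grasp point (between the pads) lies behind it (env.grasp_offset is the z of the grasp point in the tool frame, in m); z points along the fingers, y is the line along which they close (so a half turn about z gives the same grasp; the last joint's range is limited). The gripper opens to 88 mm and grips with 3 to 60 N. Pads are 20 mm wide; open, the fingers measure 115 mm over their backs; the gripper's body (75 mm by 178 mm) begins 61 mm behind the grasp point.
Start: joints at [1.054, 0.091, 1.231, -0, 1.82, -0.057], TCP at [0.266, 0.538, 0.223] pointing down, gripper open.
Joint ranges: [-2.87, 2.87], [-0.86, 2.18], [0.17, 2.46], [-1.51, 4.65], [0.06, 2.69], [-2.65, 2.65]. Speed limits (rad/s): [2.57, 2.57, 3.01, 3.14, 3.14, 3.14].

INTERFACE

Orientations are given as a unit quaternion [x, y, z, w].
In Python, from workcell import env gives the robot as it stands. The module is installed in compiled form; this text tells all that it offers. Calls block until the motion is done:
- env.goto(position, orientation): joint-space move of the TCP to a pose.
- env.line_to(position, orientation=None, max_speed=0.15, threshold=None): straight line of the TCP; orientation=None keeps the orientation; max_speed is the mean speed in m/s. With threshold (N) it stops when the force on the tool has changed by that much, and returns True; else False.
- env.set_joints(angles): joint-space move.
- env.gripper_to(opening, grasp_force=None): finger opening in m; grasp_force is the grip in N (None keeps the last); returns when the fingers have stopped.
- env.dwell(seconds).
- env.ik(position, orientation): joint angles nearest the present ones, or None.
- env.get_image(name): name is "scene" or "side" or "wrist"; returns a dict with "image" (384x512x3 uint8, red, green, blue), "mtx" (3x3 intrinsics, pixels), "dist_coeffs" ([k1, k2, p1, p2, k3] as OpenCV has them; the pictures are not rectified), "R" (3x3) and "t" (3): a world point X has camera coordinates R X + t; the wrist camera has in their place "hand_eye" (4x4, takes a point from camera to tool coordinates, whose origin is the TCP and whose axes are the flange's). Camera axes: x right, y down, z forward; pixel columns grow to the right and rows downward; lengths in m; the calibration is good to about 2 mm. A picture is of the moment at which its call begins: read the wrist's pose just before it. There is no depth.
A pose or a line that the arm cannot do raises env.PlanningError and nothing moves.
- env.hand_in(): hands the job in; it is judged then, once.
Trained networks look in the newest picture that a camera, given by its name, has taken for a name from the list of things; names that differ only in an ending like _2 or _b are one class to them, and where a whole thing is asked for, a point or a joint stands for the part that bears it (a point fixed in the world has none). Each returns a list of dicts, best first, with "score" (0 to 1); they miss things now and then, are a little off and sometimes report something else, mostly with a low value. They report only what shows in the picture. A call takes as long as a camera call. They do not tell look-alikes from the thing itself.
- env.cut_out(camera, thing): "region" (384x512 bool, what is visible of it) and "location" ([column, row] in pixels, amid what is visible of it).
- env.landmark_of(camera, thing): "location" ([column, row] in pixels: a listed point, or the origin of a listed thing).
Readings, each from a call of its own:
- env.current_time(): time.
- env.current_joints(): joint angles.
- env.current_dq(): joint speeds.
- env.current_tau(): joint torques, N m.
- env.current_tcp_pos(): TCP position.
- env.current_eef_rot(): TCP orientation.
- env.current_ft_force(): force on the tool from outside, world axes, zero at the start.
- env.current_ft_torque(): the same for the moment, N m.
- env.current_gripper_width(): finger opening in m.
- env.current_gripper_force(): force on a finger pad.
Only numpy, scipy, OpenCV 4.12 (cv2) and the standard library are available. Lean on these libraries where they do the work, as an engineer would, in place of code of your own. Each camera call takes 0.05 s, during which the arm holds its last target. There are 200 camera calls.

TASK

Make up two kits in the grey trays. Three-compartment tray: the tall post in the compartment next to the pull tab, the right-angle bracket in the middle one and the small tube in the one farthest from the tab; two-compartment tray: the short stout post in the compartment next to the tab and the grooved rail carrier in the other. Set every part down flat on the floor of its compartment, on its base as it stood in the stock, let go of it, and leave the big tube, the white lens case and the brass thumb nut where they are.

Things in the scene. Friction and masses are not known exactly. Their poses are not given: they have to be found in the camera images.
- tray3: Long kit tray, fixed; grey floor 3 mm thick, white walls 3 mm thick, tops 10 mm above the table; 72 mm wide, 210 mm long, a row of three square compartments 66 mm inside; at one end a flat pull tab (22 by 36 mm) with a black dot. Origin: centre of the underside, without the tab; x along the row towards the tab, z up. Compartment centres at x = +69 mm (next to the tab), 0 and -69 mm, y = 0; inner floor at z = 3 mm.
- tray2: Short kit tray, fixed; grey floor 3 mm thick, white walls 3 mm thick, tops 10 mm above the table; 72 mm wide, 141 mm long, a row of two square compartments 66 mm inside; at one end a flat pull tab (22 by 36 mm) with a black dot. Origin: centre of the underside, without the tab; x along the row towards the tab, z up. Compartment centres at x = +34.5 mm (next to the tab) and -34.5 mm, y = 0; inner floor at z = 3 mm.
- tall_post: Tall steel pedestal post standing upright: round, 25 mm diameter, 70 mm high in all, on a round foot 34 mm in diameter and 6 mm thick; 0.14 to 0.28 kg. Origin: centre of the underside, z up.
- short_post: Short stout steel pedestal post standing upright: round, 32 mm diameter, 38 mm high in all, on a round foot 40 mm in diameter and 6 mm thick; 0.14 to 0.28 kg. Origin: centre of the underside, z up.
- small_tube: Small black lens tube, open at both ends, standing on its end: outer diameter 44 mm, bore 32 mm, 26 mm high; about 50 g. Origin: centre of the underside, z up along its axis.
- bracket: Dark steel right-angle bracket: base plate 42 mm (x) by 36 mm (y), 8 mm thick, lying flat, with an upright plate 10 mm thick (x) and 36 mm wide (y) on its +x edge (upright centred at x = +16 mm), top 44 mm above the underside; about 0.1 kg. Origin: centre of the base plate's underside, z up. Any yaw in the compartment will do.
- carrier: Black rail carrier: block 42 mm (x) by 36 mm (y), 26 mm high, with an open groove 12 mm wide and 6 mm deep along x in its top and a small brass screw in the groove; about 0.12 kg. Origin: centre of the underside, z up. Any yaw in the compartment will do.
- big_tube: Big black lens tube, open at both ends, standing on its end in the stock: outer diameter 66 mm, bore 52 mm, 26 mm high. Belongs to no kit: stays where it is. Origin: centre of the underside, z up.
- lens_case: White closed lens case lying in the stock, 46 by 46 mm, 14 mm high. Belongs to no kit: stays where it is. Origin: centre of the underside, z up.
- thumb_nut: Brass thumb nut standing in the stock, 22 mm diameter at the foot, 14 mm at the neck, 16 mm high. Belongs to no kit: stays where it is. Origin: centre of the underside, z up.
Mind the look-alikes: they are no part of the job. What is shaped like the bracket but blue or orange is not meant.

How it is judged:
At the end, for the whole second after the job is handed in: Every part stands in its own compartment as the goal says: centre within 17.5 mm of the compartment's centre along and across the tray, on the floor (underside below 7 mm above the tray's underside), within 0.1 rad of upright, at rest (below 0.02 m/s) (x of tall_post in the frame of tray3 between 0.0515 and 0.0865 m and y of tall_post in the frame of tray3 between -0.0175 and 0.0175 m and z of each of tall_post, bracket, small_tube in the frame of tray3 below 0.007 m and angle between each of tall_post, bracket, small_tube, short_post, carrier's own z axis and vertical below 0.1 rad and linear speed of each of tall_post, bracket, small_tube, short_post, carrier below 0.02 m/s and x of bracket in the frame of tray3 between -0.0175 and 0.0175 m and y of bracket in the frame of tray3 between -0.0175 and 0.0175 m and x of small_tube in the frame of tray3 between -0.0865 and -0.0515 m and y of small_tube in the frame of tray3 between -0.0175 and 0.0175 m and x of short_post in the frame of tray2 between 0.017 and 0.052 m and y of short_post in the frame of tray2 between -0.0175 and 0.0175 m and z of each of short_post, carrier in the frame of tray2 below 0.007 m and x of carrier in the frame of tray2 between -0.052 and -0.017 m and y of carrier in the frame of tray2 between -0.0175 and 0.0175 m); the robot touches nothing.
It fails at once if the big tube is moved by more than 30 mm (distance of big_tube from where it was at the start of the episode above 0.03 m).
It fails at once if the lens case is moved by more than 30 mm (distance of lens_case from where it was at the start of the episode above 0.03 m).
It fails at once if the thumb nut is moved by more than 30 mm (distance of thumb_nut from where it was at the start of the episode above 0.03 m).
It also fails if it takes over 147 s, if anything falls off the work surface, if the arm or the gripper's body presses on something with over 40 N, if the wrist force passes 120 N, or if a joint passes its speed limit or range.

## Working session

There is one attempt and no reset: what is moved stays moved. The work goes in short steps, each a Python script; the robot and the scene stay as the last script left them, time stands still between calls to the robot, and variables do not carry over. Pictures are saved under pics/ and viewed, at most 14 in all, crops included, and the job is handed in when it is done.

```bash
mkdir -p pics; python3 - <<'E'
from workcell import env
import cv2, numpy as np
for c in ["scene","side"]:
    d=env.get_image(c); im=d["image"][:,:,::-1]
    cv2.imwrite(f"pics/{c}0.png",cv2.resize(im,(800,600),interpolation=cv2.INTER_CUBIC))
    print(c,d["mtx"].round(1).tolist(),d["dist_coeffs"],(-d["R"].T@d["t"]).round(3))
    for th in "tray3 tray2 tall_post short_post small_tube bracket carrier big_tube lens_case thumb_nut".split():
        print(th,[(np.round(r["location"]).tolist(),round(r["score"],2)) for r in env.landmark_of(c,th)][:5])
print(env.grasp_offset, env.current_tcp_pos(), env.current_eef_rot(), env.current_time())
E
```

```text
scene [[409.9, 0.0, 259.1], [0.0, 409.9, 197.1], [0.0, 0.0, 1.0]] [-0.11832558  0.          0.          0.          0.        ] [0.994 0.393 0.75 ]
tray3 [([200.0, 111.0], 0.8), ([382.0, 260.0], 0.74)]
tray2 [([200.0, 111.0], 0.8), ([382.0, 260.0], 0.74)]
tall_post [([266.0, 187.0], 0.69)]
short_post [([304.0, 213.0], 0.89)]
small_tube [([270.0, 132.0], 0.68)]
bracket [([202.0, 247.0], 0.86), ([233.0, 211.0], 0.83), ([215.0, 144.0], 0.8), ([381.0, 262.0], 0.6)]
carrier [([270.0, 249.0], 0.58)]
big_tube [([200.0, 184.0], 0.93), ([265.0, 184.0], 0.62)]
lens_case [([336.0, 185.0], 0.88)]
thumb_nut [([238.0, 158.0], 0.62)]
side [[418.6, 0.0, 253.8], [0.0, 418.6, 191.2], [0.0, 0.0, 1.0]] [0.02706221 0.         0.         0.         0.        ] [ 0.353 -0.617  0.69 ]
tray3 [([197.0, 142.0], 0.92), ([280.0, 337.0], 0.85), ([289.0, 204.0], 0.74)]
tray2 [([197.0, 142.0], 0.92), ([280.0, 337.0], 0.85), ([289.0, 204.0], 0.74)]
tall_post [([244.0, 211.0], 0.89), ([205.0, 270.0], 0.33), ([178.0, 192.0], 0.3)]
short_post [([229.0, 180.0], 0.69)]
small_tube [([207.0, 274.0], 0.6), ([268.0, 164.0], 0.19)]
bracket [([276.0, 276.0], 0.95), ([320.0, 181.0], 0.86), ([291.0, 203.0], 0.73)]
carrier [([271.0, 170.0], 0.82)]
big_tube [([313.0, 233.0], 0.72), ([209.0, 269.0], 0.23)]
lens_case [([176.0, 189.0], 0.82)]
thumb_nut [([262.0, 247.0], 0.65)]
-0.0187 [0.26625169 0.53770951 0.22262149] [ 2.27862776e-01  9.73693255e-01 -8.27942164e-07  3.10797329e-06] 1.1
```

View pics/scene0.png

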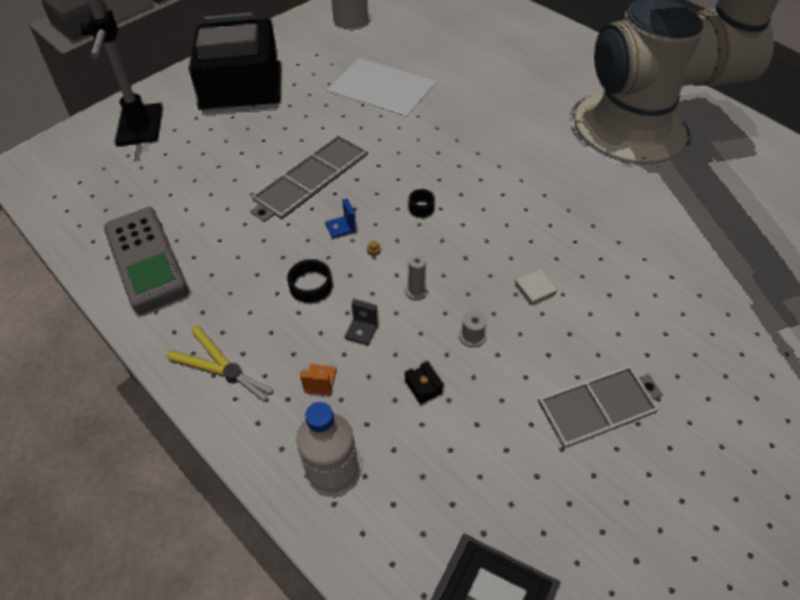

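View pics/side0.png

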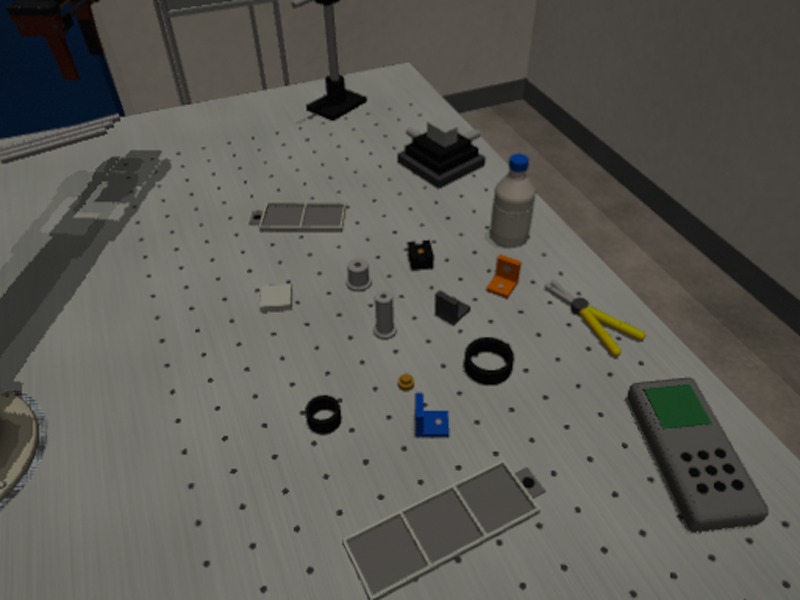

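The scene view (800×600 px) shows:
- **tray3:** around (310,175), tab at (263,212).
- **tray2:** around (600,405), tab at (650,387).
- **Posts:** tall post at (416,277), short post at (473,328).
- **Small tube:** (421,203).
- **Carrier:** (424,382).
- **Bracket candidates:** blue (340,220), orange (319,380) and dark (362,322). The dark one is the one meant, because it is steel-coloured.

The side view agrees: dark bracket at (451,306), tray3's tab at (528,482), tray2's tab at (257,216).

```bash
cat > h.py <<'E'
from workcell import env
import cv2, numpy as np
from scipy.spatial.transform import Rotation as Ro
def pose(d, pq=None):
    """camera R,t (world->cam); pq = tool pose for wrist"""
    if "R" in d: return d["R"],np.asarray(d["t"]).ravel()
    T=np.eye(4);T[:3,:3]=Ro.from_quat(pq[1]).as_matrix();T[:3,3]=pq[0]
    M=np.linalg.inv(T@d["hand_eye"]);return M[:3,:3],M[:3,3]
def shot(c):
    pq=(np.array(env.current_tcp_pos()),np.array(env.current_eef_rot()))
    d=env.get_image(c);d["R_"],d["t_"]=pose(d,pq);return d
def rays(d,px):
    n=cv2.undistortPoints(np.float64(px).reshape(-1,1,2),d["mtx"],d["dist_coeffs"]).reshape(-1,2)
    return -d["R_"].T@d["t_"], np.c_[n,np.ones(len(n))]@d["R_"]
def onplane(d,px,z):
    o,r=rays(d,px);return (o+r*((z-o[2])/r[:,2])[:,None])[:,:2]
def proj(d,X):
    return cv2.projectPoints(np.float64(X).reshape(-1,1,3),cv2.Rodrigues(d["R_"])[0],d["t_"],d["mtx"],d["dist_coeffs"])[0].reshape(-1,2)
def down(yaw): # tool z down, tool y (closing line) along world direction yaw+90deg
    return (Ro.from_euler('z',yaw)*Ro.from_euler('x',np.pi)).as_quat()
E
python3 - <<'E'
from h import *
s=1.5625
P={"tall":(416,290),"short":(473,337),"stube":(421,207),"bracket":(362,325),"carrier":(424,385),"big":(310,283),"case":(536,287),"nut":(373,249),"blue":(341,222),"orange":(319,382),"t3":(310,177),"t3tab":(263,212),"t2":(600,405),"t2tab":(650,387)}
d=shot("scene"); e=shot("side")
for k,v in P.items(): print(k,onplane(d,np.array(v)/s,0.003).round(3))
for k,v in {"tall":(385,333),"carrier":(421,262),"bracket":(452,310),"t3tab":(528,482)}.items(): print("side",k,onplane(e,np.array(v)/s,0.003).round(3))
for z in (.55,.5,.45,.4):
    print(z,env.ik([.5,.12,z],down(0)))
import numpy as np
d=env.get_image("wrist");print(d["hand_eye"].round(3),d["mtx"].round(1))
E
```

```text
tall [[ 0.571 -0.007]]
short [[0.573 0.108]]
stube [[ 0.442 -0.123]]
bracket [[ 0.67  -0.017]]
carrier [[0.677 0.113]]
big [[ 0.674 -0.128]]
case [[0.439 0.115]]
nut [[ 0.561 -0.111]]
blue [[ 0.558 -0.19 ]]
orange [[0.774 0.011]]
t3 [[ 0.525 -0.308]]
t3tab [[ 0.633 -0.298]]
t2 [[0.534 0.299]]
t2tab [[0.463 0.332]]
side tall [[ 0.57  -0.014]]
side carrier [[0.68  0.108]]
side bracket [[ 0.678 -0.01 ]]
side t3tab [[ 0.637 -0.299]]
0.55 [ 1.69374366e-01  2.54716140e-01  4.05841380e-01 -4.44089210e-16
  2.48103513e+00  1.74017069e+00]
0.5 [ 1.69374366e-01  1.26259748e-01  6.67508770e-01 -4.44089210e-16
  2.34782414e+00  1.74017069e+00]
0.45 [ 1.69374366e-01  3.91167412e-02  8.63765671e-01 -4.44089210e-16
  2.23871024e+00  1.74017069e+00]
0.4 [ 1.69374366e-01 -2.54394268e-02  1.02650318e+00 -4.44089210e-16
  2.14052890e+00  1.74017069e+00]
[[-0.001 -0.97  -0.243  0.066]
 [ 1.    -0.001 -0.    -0.   ]
 [-0.    -0.243  0.97  -0.161]
 [ 0.     0.     0.     1.   ]] [[320.4   0.  257.3]
 [  0.  320.4 189.3]
 [  0.    0.    1. ]]
```

```bash
python3 - <<'E'
from h import *
env.goto([.6,0,.36],down(0)); d=shot("wrist"); im=d["image"][:,:,::-1]
np.savez("w.npz",**d)
cv2.imwrite("pics/w1.png",cv2.resize(im,(800,600),interpolation=cv2.INTER_CUBIC))
H={"tall_post":.035,"short_post":.019,"small_tube":.013,"bracket":.01,"carrier":.013,"tray3":.005,"tray2":.005}
for th,h in H.items():
    for r in env.cut_out("wrist",th)[:4]:
        cs,_=cv2.findContours(r["region"].astype(np.uint8),cv2.RETR_EXTERNAL,cv2.CHAIN_APPROX_NONE)
        c=max(cs,key=cv2.contourArea).reshape(-1,2)
        zz={"tray3":.010,"tray2":.010,"carrier":.026}.get(th,h)
        q=onplane(d,c,zz).astype(np.float32); R=cv2.minAreaRect(q)
        print(th,round(r["score"],2),np.round(np.array(r["location"])*1.5625),"rect",np.round(R[0],4),np.round(R[1],3),round(R[2],1))
    for r in env.landmark_of("wrist",th)[:4]:
        print("   lm",round(r["score"],2),np.round(np.array(r["location"])*1.5625),onplane(d,r["location"],.0).round(4))
print(env.current_time())
E
```

```text
tall_post 0.63 [408. 267.] rect [ 0.5698 -0.0072] [0.041 0.029] 0.1
   lm 0.68 [409. 260.] [[ 0.574  -0.0064]]
short_post 0.69 [300. 266.] rect [0.5729 0.1038] [0.035 0.045] 26.5
   lm 0.71 [307. 262.] [[0.5723 0.1012]]
   lm 0.41 [683. 312.] [[ 0.517  -0.3087]]
small_tube 0.9 [508. 377.] rect [ 0.4418 -0.1184] [0.052 0.037] 6.6
   lm 0.74 [413. 263.] [[ 0.5705 -0.0104]]
   lm 0.67 [508. 374.] [[ 0.4454 -0.1184]]
   lm 0.54 [508. 276.] [[ 0.557  -0.1117]]
bracket 0.75 [572. 271.] rect [ 0.5613 -0.1875] [0.055 0.045] 67.3
bracket 0.65 [416. 163.] rect [ 0.6764 -0.0136] [0.045 0.039] 27.1
bracket 0.59 [394.  55.] rect [0.7738 0.0097] [0.051 0.042] 35.5
bracket 0.38 [299. 379.] rect [0.4448 0.1139] [0.049 0.05 ] 73.9
   lm 0.96 [572. 268.] [[ 0.5665 -0.18  ]]
   lm 0.95 [394.  60.] [[0.7714 0.009 ]]
   lm 0.77 [412. 160.] [[ 0.6766 -0.0088]]
   lm 0.36 [689. 310.] [[ 0.52  -0.315]]
carrier 0.6 [687. 291.] rect [ 0.5342 -0.2962] [0.228 0.078] 4.7
carrier 0.55 [284. 159.] rect [0.6789 0.1113] [0.044 0.035] 75.9
   lm 0.9 [294. 158.] [[0.6783 0.1102]]
   lm 0.24 [508. 272.] [[ 0.5612 -0.1123]]
tray3 0.92 [688. 290.] rect [ 0.5315 -0.3075] [0.234 0.081] 5.9
tray3 0.79 [125. 293.] rect [0.531 0.298] [0.076 0.163] 65.1
   lm 0.95 [688. 311.] [[ 0.5181 -0.3137]]
   lm 0.68 [132. 291.] [[0.5398 0.2946]]
   lm 0.36 [508. 273.] [[ 0.5606 -0.1118]]
tray2 0.92 [688. 290.] rect [ 0.5315 -0.3075] [0.234 0.081] 5.9
tray2 0.79 [125. 293.] rect [0.531 0.298] [0.076 0.163] 65.1
   lm 0.95 [688. 311.] [[ 0.5181 -0.3137]]
   lm 0.68 [132. 291.] [[0.5398 0.2946]]
   lm 0.36 [508. 273.] [[ 0.5606 -0.1118]]
4.3083
```

View pics/w1.png

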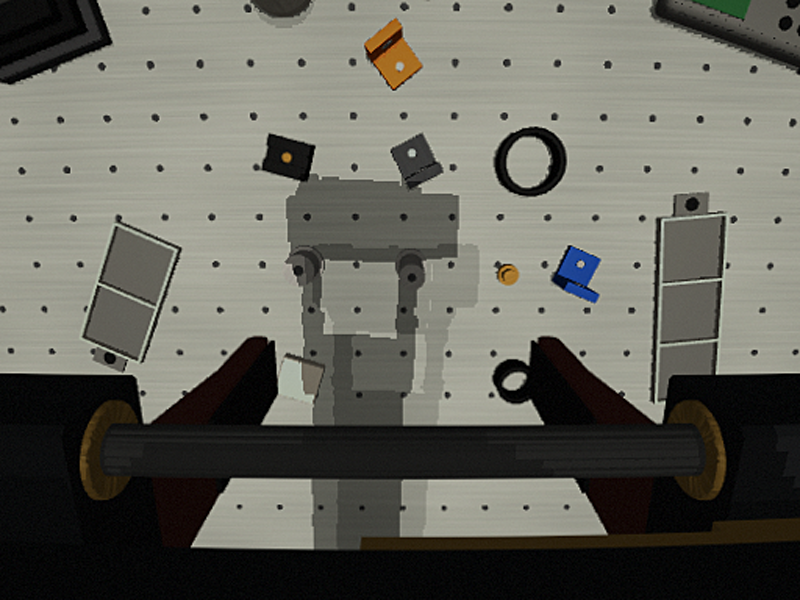

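The wrist view (800×600 px) shows both trays. tray2's corners are (118,223), (181,247), (143,361) and (81,338), with its tab at (110,358). tray3's visible corners are (658,218), (727,213) and (652,402), with its tab at (692,203). The dark bracket at (416,163) has its upright at the lower right, and the carrier is at (288,158). Next I'll fit the models and overlay them as a check, with an enlarged crop.

```bash
python3 - <<'E'
from h import *
d=dict(np.load("w.npz")); s=1.5625
P=lambda px,z: onplane(d,np.array(px)/s,z)
t3=P([(658,218),(727,213),(652,402)],.01); t2=P([(118,223),(181,247),(143,361),(81,338)],.01)
u=t3[0]-t3[2]; L=np.linalg.norm(u); yaw3=np.arctan2(u[1],u[0]); w=t3[1]-t3[0]
c3=(t3[0]+t3[1])/2-.105*np.array([np.cos(yaw3),np.sin(yaw3)])
c2=t2.mean(0); v=(t2[2]+t2[3]-t2[0]-t2[1])/2; yaw2=np.arctan2(v[1],v[0])
print("t3",c3,yaw3,L,np.linalg.norm(w),"t2",c2,yaw2,np.linalg.norm(v),np.linalg.norm(t2[0]-t2[1]))
ca=P([(271,134),(315,146),(306,181),(263,168)],.026); e=ca[1]-ca[0]+ca[2]-ca[3]; yc=np.arctan2(e[1],e[0]); print("car",ca.mean(0),yc,np.linalg.norm(e)/2)
b=P([(390,150),(422,134)],.008); f=b[1]-b[0]; yb=np.arctan2(f[1],f[0])-np.pi/2
h=P([(412,153)],.008)[0]
xb=np.array([np.cos(yb),np.sin(yb)])
if xb@(P([(425,178)],.02)[0]-h)<0: yb+=np.pi; xb=-xb
cb=b.mean(0)+.021*xb; print("br",cb,yb,np.linalg.norm(f))
tl=P([(411,272)],.07)[0];print("tall top?",tl)
obj=dict(t3=(*c3,yaw3),t2=(*c2,yaw2),car=(*ca.mean(0),yc),br=(*cb,yb))
def box(x0,x1,y0,y1,z0,z1):
    r=np.array([(x0,y0),(x1,y0),(x1,y1),(x0,y1)])
    return [np.c_[r,np.full(4,z)] for z in (z0,z1)]
B=dict(t3=box(-.105,.105,-.036,.036,0,.01),t2=box(-.0705,.0705,-.036,.036,0,.01),car=box(-.021,.021,-.018,.018,0,.026),
 br=box(-.021,.021,-.018,.018,0,.008)+box(.011,.021,-.018,.018,.008,.044))
im=cv2.resize(d["image"][:,:,::-1],None,fx=4,fy=4,interpolation=cv2.INTER_CUBIC)
def poly(X,col): cv2.polylines(im,[np.int32(proj(d,X)*4+2)],True,col,1)
for k,(x,y,a) in obj.items():
    for q in B[k]: poly(q@Ro.from_euler('z',a).as_matrix().T+[x,y,0],(0,255,0))
a=np.linspace(0,2*np.pi,40); C=lambda x,y,r,z:np.c_[x+r*np.cos(a),y+r*np.sin(a),0*a+z]
for x,y,r,h in [(.571,-.009,.0125,.07),(.571,-.009,.017,0),(.573,.106,.016,.038),(.573,.106,.02,0),(.442,-.1195,.022,.026),(.442,-.1195,.022,0)]: poly(C(x,y,r,h),(0,0,255))
c=im[300:1060,600:1500];cv2.imwrite("pics/ov.png",cv2.resize(c,(700,591)))
E
```

```text
t3 [ 0.51901618 -0.30885103] 0.09531606789526323 0.20724561649634143 0.07339648934702755 t2 [0.53926542 0.29179612] 2.709009746303061 0.13903033887629906 0.06906255783128207
car [0.67862252 0.10969945] -1.850456699589292 0.043094728842432324
br [ 0.67464484 -0.01203872] -2.689778789683669 0.03501451082799325
tall top? [ 0.57537545 -0.00741415]
```

View pics/ov.png

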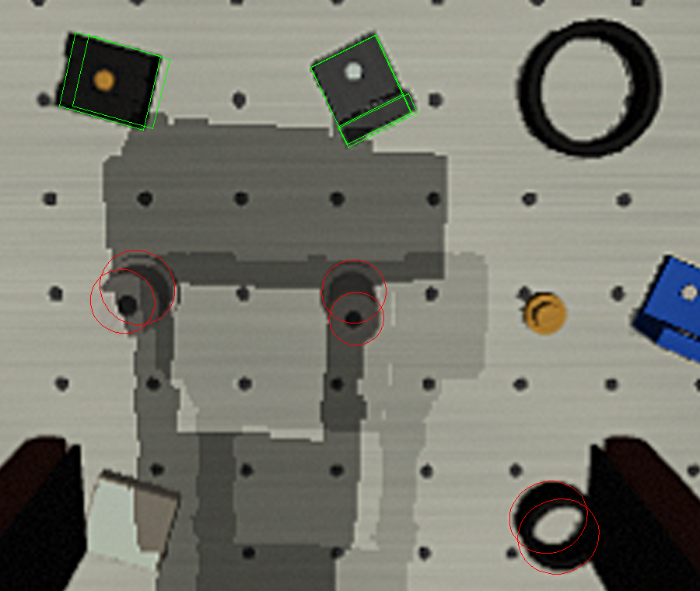

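The overlay fits. The dark bracket at crop (360,85) has its upright at the lower right, as modelled. The carrier, posts, tube and nearby clearances also look right, to within about 2 mm. I'll start with the small tube.

```bash
cat > pp.py <<'E'
from h import *
T3=(np.array([.519,-.309]),.0953); T2=(np.array([.5393,.2918]),2.709)
def orient(p,yaw):
    for k in (0,np.pi,-np.pi):
        q=down(yaw+k)
        j=env.ik([*p],q)
        if j is not None: J.append((abs(j[5]),k))
def best(p,yaw):
    global J; J=[]; orient(p,yaw); k=min(J)[1]; return yaw+k
def slot(T,x): return T[0]+x*np.array([np.cos(T[1]),np.sin(T[1])])
def pick(xy,yaw,z,op,width,force):
    env.gripper_to(op)
    yaw=best([*xy,.15],yaw); q=down(yaw)
    env.goto([*xy,z+.09],q); env.line_to([*xy,z],max_speed=.1)
    env.gripper_to(max(width-.01,0),force); env.dwell(.2)
    w=env.current_gripper_width(); print("width",w,"force",env.current_gripper_force())
    if abs(w-width)>.006: raise SystemExit("grasp off")
    env.line_to([*xy,.17],max_speed=.15); print("w up",env.current_gripper_width(),"z ft",env.current_ft_force()); return yaw
def place(xy,yaw,z,width):
    q=down(yaw)
    env.goto([*xy,.17],q); env.line_to([*xy,z+.011],max_speed=.12)
    hit=env.line_to([*xy,z-.001],max_speed=.02,threshold=5)
    print("hit",hit,"z",env.current_tcp_pos()[2]-z)
    env.gripper_to(width+.014); env.dwell(.2)
    env.line_to([*xy,z+.1],max_speed=.15); print("t",env.current_time())
E
python3 - <<'E'
from pp import *
p=slot(T3,-.069); print(p)
pick([.442,-.1195],0,.009,.075,.044,20)
place(p,best([*p,.17],T3[1]),.012,.044)
E
```

```text
[ 0.4503131  -0.31556575]
width 0.04297196323946584 force 20.000182664953172
w up 0.043202548213245776 z ft [ 0.1526147  -1.57650808 -0.02360695]
hit True z 0.00019051328475324508
t 13.2583
```

```bash
python3 - <<'E'
from pp import *
un=lambda a:np.array([np.cos(a),np.sin(a)])
yb=-2.6898; c=np.array([.6746,-.012])
ps=pick(c+.016*un(yb),yb+np.pi/2,.018,.045,.010,30)
s=slot(T3,0); pp_=best([*s,.17],T3[1]); y2=yb+pp_-ps
place(s+.016*un(y2),pp_,.021,.010)
env.gripper_to(.06)
ps=pick([.571,-.008],0,.030,.06,.025,40)
s=slot(T3,.069); place(s,best([*s,.17],T3[1]),.033,.025)
d=shot("wrist"); cv2.imwrite("pics/w2.png",cv2.resize(d["image"][:,:,::-1],(640,480)))
E
```

```text
width 0.009757128361307562 force 30.000080466270447
w up 0.00986225664902453 z ft [-0.47828215  0.74324951 -0.44554818]
hit True z 0.00010661251967482646
t 22.7167
width 0.024539272877021116 force 39.9948513507843
w up 0.02447160514652258 z ft [-0.37951391  0.45431708 -1.78033775]
hit True z 7.827855742735534e-06
t 32.1167
```

```bash
python3 - <<'E'
from pp import *
d=shot("scene"); im=cv2.resize(d["image"][:,:,::-1],None,fx=2,fy=2,interpolation=cv2.INTER_CUBIC)[:600,200:900]
cv2.imwrite("pics/s2.png",im)
E
```

```text
(no output)
```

View pics/s2.png

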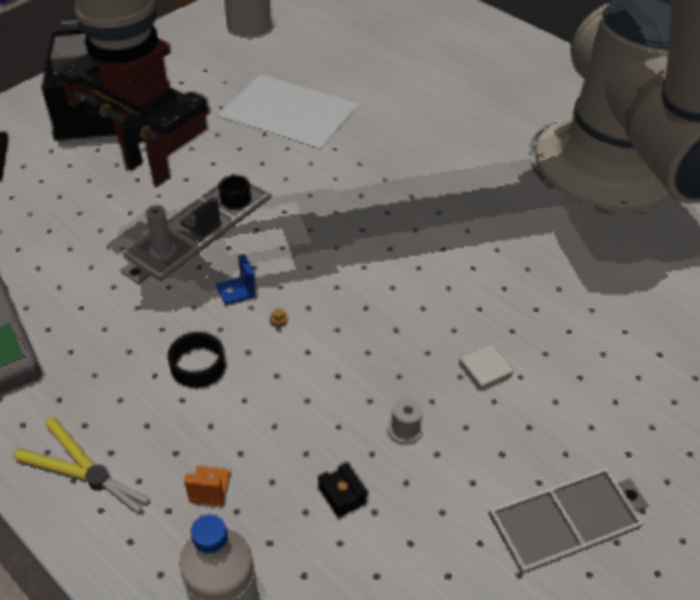

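The crop shows all three parts standing upright in tray3: tall post at (160,232) beside the tab, bracket at (205,215), tube at (235,192). Next is tray2.

```bash
python3 - <<'E'
from pp import *
env.line_to([*env.current_tcp_pos()[:2],.2])
pick([.573,.1045],0,.012,.06,.032,40)
s=slot(T2,.0345); place(s,best([*s,.17],T2[1]),.015,.032)
pick([.6786,.1097],-1.8505,.009,.06,.036,30)
s=slot(T2,-.0345); place(s,best([*s,.17],T2[1]),.012,.036)
env.goto([.6,0,.36],down(0)); d=shot("wrist")
im=cv2.resize(d["image"][:,:,::-1],(800,600),interpolation=cv2.INTER_CUBIC)
for T,xs,L in ((T3,(.069,0,-.069),.105),(T2,(.0345,-.0345),.0705)):
    for x in xs:
        c=slot(T,x); q=[[*(c+r*np.array([np.cos(a+T[1]),np.sin(a+T[1])])),.003] for r,a in [(.0175*2**.5,k*np.pi/2+np.pi/4) for k in range(4)]]
        cv2.polylines(im,[np.int32(proj(d,q)*1.5625)],True,(0,255,0),1)
cv2.imwrite("pics/w3.png",im)
e=shot("scene"); cv2.imwrite("pics/s3.png",cv2.resize(e["image"][:,:,::-1],(800,600),interpolation=cv2.INTER_CUBIC))
print(env.current_time())
E
```

```text
width 0.03115003782580721 force 40.00057518482208
w up 0.031309216989988495 z ft [ 0.32558276 -0.43165917 -2.94496979]
hit True z 0.0002765514613444278
t 42.65
width 0.03572612936651527 force 29.920257031917572
w up 0.035548057272399285 z ft [ 0.46810986 -0.34194585 -1.13504669]
hit True z 0.0003259393352636683
t 51.525
53.5667
```

View pics/w3.png

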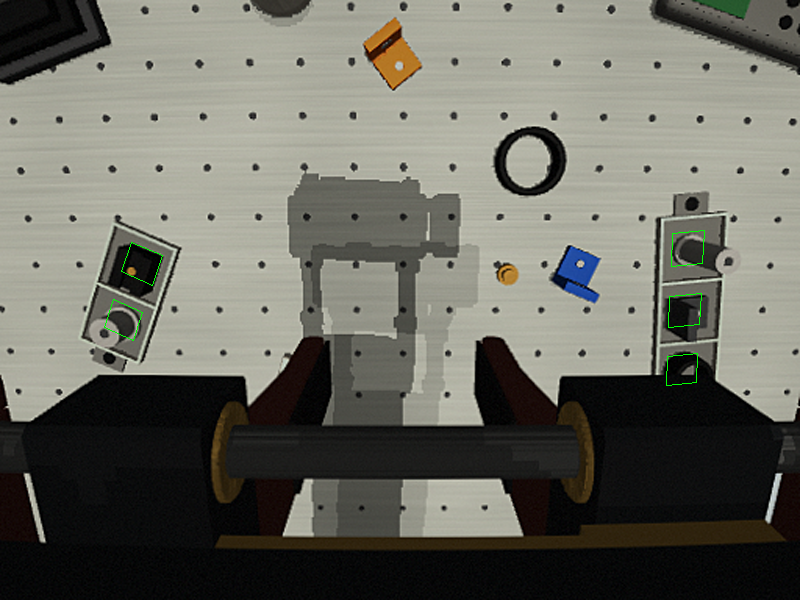

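View pics/s3.png

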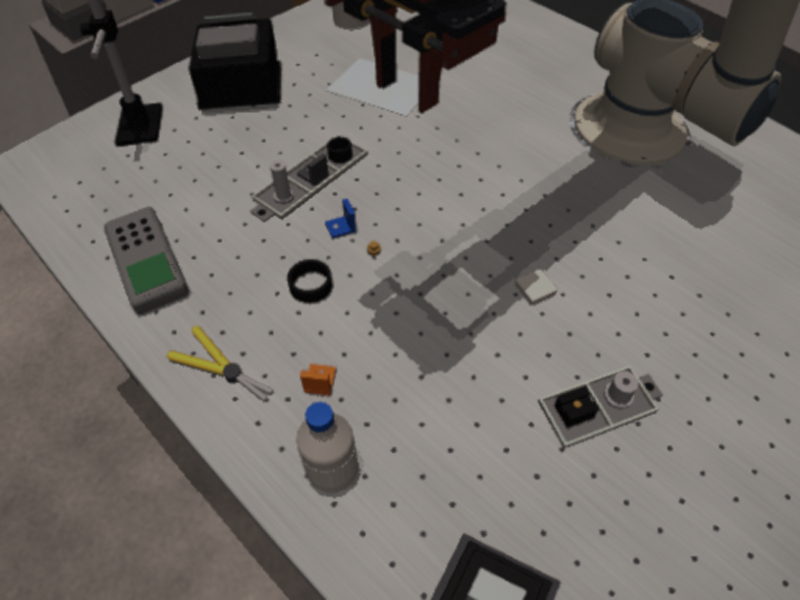

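Both views show all five parts upright in their compartments. In tray3 the post, bracket and tube are at scene (280,182), (317,166) and (341,150). In tray2 the short post is at (623,388) by the tab and the carrier at (577,405). The big tube, lens case and thumb nut have not moved.

```bash
python3 -c "
from workcell import env
print(env.hand_in())"
```

```text
the job is handed in; nothing more can be done
None
```

All five parts are flat in their own compartments and released; the big tube, lens case and thumb nut look unmoved in the last views, and the job was handed in at about 54 s (no verdict was returned).

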